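Press the glue-up square into the frame corner and hold it true

ROBOT

A 7-joint arm with a two-finger parallel gripper is mounted at the origin on the work surface. World frame = base frame: x ahead of the robot, y to its left, z up, the work surface at z = 0. Lengths are in m, angles in rad, forces in N, time in s.
With the tool pointing down it reaches from about 0.4 to 0.85 m from the base axis. Payload 10.4 kg.
Tool frame: the origin (TCP) lies on the mounting face of the last link; the fingertips stand 182 mm ahead of it and the grasp point (between the pads) lies 164 mm ahead of it (tips_ahead is the distance from the TCP to the fingertips, in m); z points along the fingers, y is the line along which they close (so a half turn about z gives the same grasp; the last joint's range is limited). The gripper opens to 87 mm and grips with 3 to 60 N. Pads are 19 mm wide; open, the fingers measure 117 mm over their backs; the gripper's body (75 mm by 190 mm) begins 51 mm behind the grasp point.
Start: joints at [1.236, 0.332, -0.065, 1.46, 0.022, 1.35, -0.088], TCP at [0.192, -0.595, 0.405] pointing down, gripper open.
Joint ranges: [-2.6, 2.6], [-0.5, 2.12], [-1.47, 1.34], [0.16, 2.42], [-1.27, 4.41], [0.06, 2.06], [-2.6, 2.6]. Speed limits (rad/s): [2.22, 2.22, 2.79, 2.79, 3.14, 3.14, 3.14].

INTERFACE

Orientations are given as a unit quaternion [w, x, y, z].
In Python, from station import get_state, get_image, sign_off, tips_ahead gives the robot as it stands. The module is installed in compiled form; this text tells all that it offers.
- The arm moves only by the shell command python3 -m inch 'ROWS' [FORCE]. ROWS is JSON, a list of rows, each a list of 5 numbers: the finger opening in m, from 0 to 0.087, then the shift along the world's x, y, z in m, then the turn about the world's z in rad. A call has 1 to 12 rows; each row is the pose to reach, as a shift and turn from the pose commanded when the call began; what a row does not reach only later rows make up. A row lasts 1/10 s, in which the tool goes at most 50 mm and 8.59 degrees, less where a joint would pass 70% of its speed; a pose out of reach is approached as far as the arm can. A call with a gripper value outside its range is refused whole. The fingers move at their own pace and stop on an object; FORCE is the grip in N (left out, the last holds). Time passes only in rows, so rows that repeat a pose let the fingers close. It gives the time, the measured TCP pose, the force, the opening and the grip force at its end, in the units of the state.
- get_state(): the state, without advancing time (a new reading comes with each control period).
- get_image(name): name is "side" or "top" or "wrist"; returns a dict with "pixels" (400x640x3 uint8, blue, green, red), "fov_y" (degrees; the focal length in pixels is half the picture's height over the tangent of half this angle, whatever the lens; pixels are square), "cx", "cy" (the principal point, pixels), "distortion" ([k1, k2, p1, p2, k3] as OpenCV has them; the pictures are not rectified), "T" (4x4, takes a point from camera to world coordinates). Camera axes: x right, y down, z forward; pixel columns grow to the right and rows downward; lengths in m; the calibration is good to about 2 mm. A picture is of the moment at which its call begins. There is no depth.
- sign_off(): hands the job in; it is judged then, once.
The state is a dict: "time": time; "q": joint angles; "joint_velocities": joint speeds; "joint_efforts": joint torques, N m; "eef_pos": TCP position; "tool_rot": TCP orientation; "force": force on the tool from outside, world axes, zero at the start; "ft_torque": the same for the moment, N m; "grip_width": opening from 0.0 (shut) to 1.0 (fully open); "grip_force": force on a finger pad.
Only numpy, scipy, OpenCV 4.12 (cv2) and the standard library are available. Lean on these libraries where they do the work, as an engineer would, in place of code of your own. Each camera call takes 0.05 s, during which the arm holds its last target. There are 200 camera calls.

TASK

Take the loose wooden square by its diagonal brace, lay it flat on the bench inside the corner of the wooden frame, and press it home into the corner so that one leg lies flush along the plate and the other pushes the springy stud out until the corner is square, with both legs touching. Do not force the stud well past square, and leave the other things on the bench where they are. Finish while still gripping the square and pushing it firmly against both faces: do not let go or ease off.

Things in the scene. Friction and masses are not known exactly. Their poses are not given: they have to be found in the camera images.
- square_grip (a point): Middle of the diagonal brace of the loose wooden square, half-way up it (15 mm above its underside): the place to grip, across the brace. The brace is straight, 18 mm wide, 30 mm tall, 200 mm long; 73 mm of open window lie between it and the inner corner. x lies flat, across the brace, and points to the square's right-angled corner 113 mm away; y runs along the brace; z up.
- square_corner (a point): The outer tip of the square's right-angled corner, 15 mm above its underside, 113 mm along x from square_grip; same axes. The legs' outer edges run from here at 135 degrees to either side of x.
- square: The same square as one body, 0.2 to 0.41 kg, friction on wood 0.5 to 0.75, lying flat: two equal legs 200 mm long along their outer edges, 24 mm wide, meeting at a right angle, and the brace, all 30 mm thick. Origin on its underside below the middle of the brace, axes as square_grip.
- frame_corner (a point): The inside corner of the wooden frame, where the plate's and stud's inner faces meet, 15 mm above the bench. x lies flat and points out of the corner along the bisector of the true square corner; z up. With the square home, square_corner lies here, the square's x is parallel to this x, and square_grip is 113 mm behind (-x).
- plate_mid (a point): Point on the inner face of the plate (the fixed frame member, 35 mm wide, 40 mm tall, inner face 230 mm long), 100 mm from frame_corner, 15 mm above the bench; axes as frame_corner. The face runs from the corner 135 degrees anticlockwise (seen from above) from frame_corner's x. A steel hold-down 65 mm tall on top, 190 mm from the corner, keeps behind the face.
- stud_mid (a point): Point on the inner face of the stud (the other frame member, 35 mm wide, 40 mm tall, inner face 230 mm long, pivoting about the vertical at the inside corner), 100 mm from the corner, 15 mm above the bench; y runs along the face away from the corner, x off that face into the open corner. When square, y points 135 degrees clockwise from frame_corner's x.
- stud (a joint): Angle of the stud, rad: 0 when exactly square to the plate, negative when the corner is closed to under 90 degrees (starts at -0.13 to -0.07), positive when past square. Stiff and springy: pushing it to square takes about 3.4 N at 200 mm from the corner, and let go it springs part of the way back. Limits -0.16 and 0.16.
- glue: Upright glue bottle, 54 mm wide, 130 mm tall; a bystander, to be left alone; origin at the centre of its underside.
- spool: Small turned wooden spool, 34 mm wide, 35 mm tall; a bystander, to be left alone; origin at the centre of its underside.

How it is judged:
By the outcome, as a careful person would: the job done as asked, in the order asked, and still so for the second after the job is handed in, while the arm keeps its last pose, push and grip.
It also fails if it takes over 43 s, if anything falls off the work surface, if the arm or the gripper's body presses on something with over 40 N, if the wrist force passes 120 N, or if a joint passes its speed limit or range.

## Working session

There is one attempt and no reset: what is moved stays moved. The work goes in short steps, Python scripts to look and compute and a shell command to move; the robot and the scene stay as the last step left them, time stands still between calls to the robot, and variables do not carry over. Pictures are saved under pics/ and viewed, at most 10 in all, crops included, and the job is handed in when it is done.

```bash
mkdir -p pics
cat > h.py <<'E'
import numpy as np, cv2
from station import get_state, get_image
def snap(n,f):
    im=get_image(n); cv2.imwrite(f,im["pixels"]); np.save(f+'.npy',im,allow_pickle=True); return im
def load(f): return np.load(f+'.npy',allow_pickle=True).item()
def K(im):
    f=200/np.tan(np.radians(im["fov_y"])/2)
    return np.array([[f,0,im["cx"]],[0,f,im["cy"]],[0,0,1.]])
def ray(im,p):
    p=np.array(p,float).reshape(-1,1,2)
    u=cv2.undistortPoints(p,K(im),np.array(im["distortion"],float)).reshape(-1,2)
    T=np.array(im["T"]); d=np.c_[u,np.ones(len(u))]@T[:3,:3].T
    return T[:3,3],d
def onz(im,p,z):
    o,d=ray(im,p); return o+d*((z-o[2])/d[:,2])[:,None]
def tri(a,pa,b,pb):
    o1,d1=ray(a,pa);o2,d2=ray(b,pb);r=[]
    for x,y in zip(d1,d2):
        s=np.linalg.lstsq(np.c_[x,-y],o2-o1,rcond=None)[0]; A=o1+s[0]*x;B=o2+s[1]*y; r.append([*((A+B)/2),np.linalg.norm(A-B)])
    return np.array(r)
E
python3 - <<'E'
from h import *
for n in("top","side","wrist"):
    im=snap(n,f"pics/{n}0.png"); print(n,np.round(im["T"],3).tolist())
print(get_state())
a=[cv2.imread(f"pics/{n}0.png") for n in("top","side")]
E
```

```text
top [[-0.009, -0.984, 0.177, 0.439], [-1.0, 0.007, -0.012, 0.014], [0.011, -0.178, -0.984, 1.081], [0.0, 0.0, 0.0, 1.0]]
side [[-0.891, -0.344, 0.297, 0.368], [-0.454, 0.65, -0.609, 0.496], [0.016, -0.677, -0.736, 0.661], [0.0, 0.0, 0.0, 1.0]]
wrist [[0.305, -0.908, -0.286, 0.269], [-0.952, -0.291, -0.091, -0.569], [-0.001, 0.3, -0.954, 0.384], [0.0, 0.0, 0.0, 1.0]]
{'time': 0.15, 'q': array([ 1.23641134,  0.33271984, -0.06470335,  1.46074929,  0.02159989,
        1.34990918, -0.08848043]), 'joint_velocities': array([-6.06809319e-04, -1.66046472e-03,  1.29019708e-03, -2.06668293e-03,
       -1.66085448e-03,  9.14614255e-04,  5.62511845e-05]), 'joint_efforts': array([ 7.79783404e-04, -6.23637557e+01,  2.48916383e-02, -3.90140712e+01,
       -6.14191289e-02,  3.73357034e-02,  7.31577870e-05]), 'eef_pos': array([ 0.19170249, -0.59476942,  0.40414047]), 'tool_rot': array([-5.34474810e-04,  9.87870129e-01,  1.55281392e-01, -1.07487602e-04]), 'force': array([ 0.24830091,  0.97897589, -0.00567778]), 'ft_torque': array([ 0.01597621,  0.02348834, -0.02424344]), 'grip_force': 0.0, 'grip_width': 0.9985680710205753}
```

View pics/top0.png

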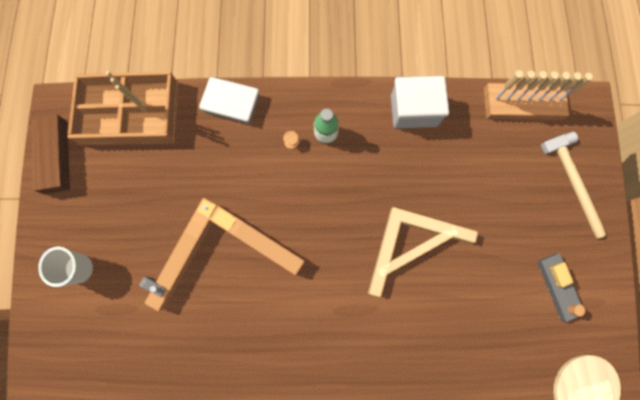

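View pics/side0.png

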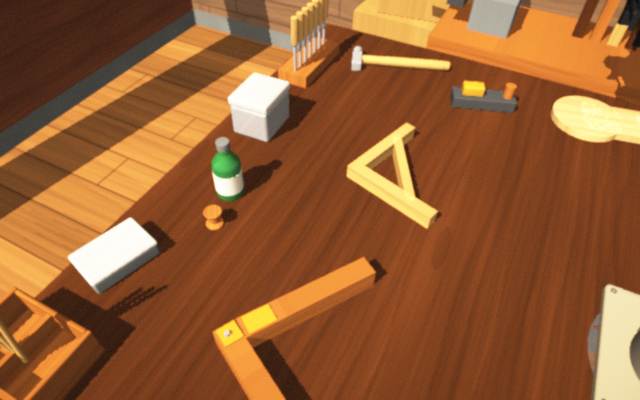

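The top view shows the square with its corner near (395,212) and its brace from (383,272) to (453,232). The frame's inside corner is near (212,228), with the plate going lower-left (hold-down at (152,287)) and the stud lower-right. The glue is at (326,125) and the spool at (291,140). In the side view the square's corner is at (350,170) and the frame's is at (240,340).

Run:
```python
from h import *
t=cv2.imread("pics/top0.png"); s=cv2.imread("pics/side0.png")
a=cv2.resize(t[190:315,135:310],None,fx=2.28,fy=2.4,interpolation=2); b=cv2.resize(t[190:315,350:500],(399,300),interpolation=2)
c=cv2.resize(s[245:400,200:400],(399,300),interpolation=2); d=cv2.resize(s[110:240,330:450],(399,300),interpolation=2)
a=cv2.resize(a,(399,300)); cv2.imwrite("pics/crop.png",np.vstack([np.hstack([a,b]),np.hstack([c,d])]))
h=cv2.cvtColor(t,cv2.COLOR_BGR2HSV)
for p in [(180,255),(270,250),(222,217),(207,207),(400,240),(430,220),(300,350),(415,255),(237,230),(200,240)]: print(p,h[p[1],p[0]])
h=cv2.cvtColor(s,cv2.COLOR_BGR2HSV)
for p in [(300,300),(380,185),(400,165),(330,240)]: print(p,h[p[1],p[0]])
```

```text
(180, 255) [ 15 130 242]
(270, 250) [ 15 128 240]
(222, 217) [ 23 114 255]
(207, 207) [ 20 118 236]
(400, 240) [ 10 132  93]
(430, 220) [ 22  80 255]
(300, 350) [ 12 142 144]
(415, 255) [ 21  82 255]
(237, 230) [ 15 130 242]
(200, 240) [ 12 143 107]
(300, 300) [ 15 191 244]
(380, 185) [ 25 123 254]
(400, 165) [ 26 124 254]
(330, 240) [ 10 190 114]
```

View pics/crop.png

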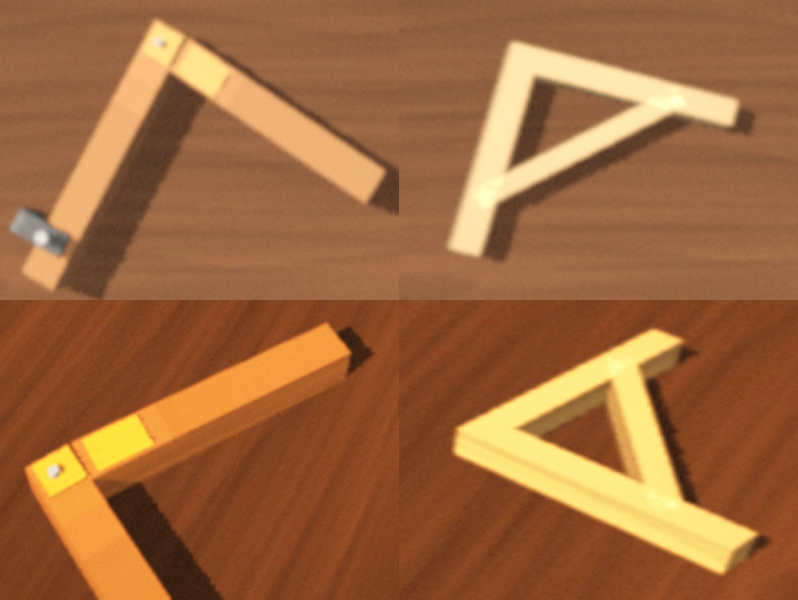

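```bash
cat > m.py <<'E'
from h import *
def edges(im,vmin=200,smax=160,box=None):
    h=cv2.cvtColor(cv2.GaussianBlur(im["pixels"],(3,3),0),cv2.COLOR_BGR2HSV)
    m=(h[...,2]>vmin).astype(np.uint8)
    cs,_=cv2.findContours(m,cv2.RETR_LIST,cv2.CHAIN_APPROX_NONE)
    return np.vstack([c[:,0] for c in cs if len(c)>30]).astype(float)
def line(im,E,a,b,z,tol=4):
    """world xy line through contour points near segment a-b, cast on z"""
    a=np.array(a,float);b=np.array(b,float);L=np.linalg.norm(b-a);u=(b-a)/L;n=np.array([-u[1],u[0]])
    for k in range(3):
        r=E-a; s=E[(abs(r@n)<tol)&(r@u>0.05*L)&(r@u<0.95*L)]
        v=cv2.fitLine(s.astype(np.float32),cv2.DIST_HUBER,0,.01,.01).ravel()
        u=v[:2]*np.sign(v[:2]@u); c=v[2:]; a=c+u*((a-c)@u); n=np.array([-u[1],u[0]]); tol=2
    w=onz(im,s,z)[:,:2].astype(np.float32)
    v=cv2.fitLine(w,cv2.DIST_HUBER,0,1e-5,1e-5).ravel().astype(float); d=v[:2]
    d*=np.sign(d@(w[-1]-w[0]) if 0 else d@(onz(im,[b],z)-onz(im,[a],z))[0,:2])
    return v[2:],d,len(s)
def cross(l,m):
    t=np.linalg.solve(np.c_[l[1],-m[1]],m[0]-l[0]); return l[0]+t[0]*l[1]
deg=lambda d:np.degrees(np.arctan2(d[1],d[0]))
E
python3 - <<'E'
from m import *
t=load("pics/top0.png");s=load("pics/side0.png")
print("tri sqcorner, leg ends, brace", np.round(tri(t,[(392.5,207.5),(296,274.6),(476,243),(300,262)][:2],s,[(347,167),(361,260)][:2]),4))
print(np.round(tri(t,[(212,220.5)],s,[(200+93/1.995,245+178/1.935)]),4))
print("bottle/spool",np.round(onz(t,[(326,135),(291,142)],0),3))
E=edges(t)
z=.03
R=line(t,E,(392.5,207.5),(478,231),z);L=line(t,E,(392.5,207.5),(368.4,293),z)
B1=line(t,E,(350+125/2.66,190+180/2.4),(350+240/2.66,190+106/2.4),z); B2=line(t,E,(350+110/2.66,190+203/2.4),(350+258/2.66,190+115/2.4),z)
for n,l in dict(R=R,L=L,B1=B1,B2=B2).items(): print(n,l[0].round(4),deg(l[1]).round(2),l[2])
c=cross(R,L); print("corner",c)
nb=np.array([-B1[1][1],B1[1][0]]); print("brace width",(B2[0]-B1[0])@nb,"corner-brace",(c-B1[0])@nb)
z=.04
P=line(t,E,(208,223),(172,285),z); S=line(t,E,(211,220.5),(296,274.6),z)
P2=line(t,E,(202,200),(160,280),z); S2=line(t,E,(216,206),(303,262),z)
for n,l in dict(P=P,S=S,P2=P2,S2=S2).items(): print(n,l[0].round(4),deg(l[1]).round(2),l[2])
print("fc",cross(P,S))
for a,b in((P,P2),(S,S2)): print("w",(b[0]-a[0])@np.array([-a[1][1],a[1][0]]))
E
```

```text
tri sqcorner, leg ends, brace [[ 0.6164 -0.1571  0.0211  0.0022]
 [ 0.4793  0.0647  0.0551  0.0257]]
[[0.5908 0.2537 0.0271 0.0028]]
bottle/spool [[ 0.798 -0.007  0.   ]
 [ 0.781  0.077  0.   ]]
R [ 0.5884 -0.2518] -106.83 77
L [ 0.5205 -0.1242] 163.11 77
B1 [ 0.5344 -0.2287] -48.39 26
B2 [ 0.5079 -0.2106] -62.02 52
corner [ 0.61801841 -0.15376314]
brace width -0.007834595564798263 corner-brace 0.11222748484891314
P [0.5154 0.3007] 151.98 57
S [0.5208 0.1465] -122.78 76
P2 [0.5466 0.3223] 152.34 71
S2 [0.5586 0.1437] -122.93 78
fc [0.59333332 0.25917559]
w -0.03375494016693814
w 0.033274597376461656
```

```bash
python3 -m inch '[[0.087,0.16,0.19,-0.02,0.87],[0.087,0.3266,0.3878,-0.05,1.749],[0.087,0.3266,0.3878,-0.05,1.749],[0.087,0.3266,0.3878,-0.05,1.749],[0.087,0.3266,0.3878,-0.05,1.749],[0.087,0.3266,0.3878,-0.05,1.749],[0.087,0.3266,0.3878,-0.05,1.749],[0.087,0.3266,0.3878,-0.05,1.749],[0.087,0.3266,0.3878,-0.05,1.749],[0.087,0.3266,0.3878,-0.05,1.749],[0.087,0.3266,0.3878,-0.05,1.749],[0.087,0.3266,0.3878,-0.05,1.749]]'
python3 - <<'E'
import station;print(station.tips_ahead)
from h import *
snap("wrist","pics/w1.png"); s=get_state();print(s["q"],s["eef_pos"],s["tool_rot"],s["force"])
E
```

```text
time: 1.35
eef_pos: [0.5196, -0.2043, 0.3543]
tool_rot: [-0.0, 0.51, 0.86, 0.001]
force: [-0.1, -0.6, -0.8]
grip_width: 1.001
grip_force: 0.0
0.1822
[ 0.79116575  0.27274968 -0.5782427   1.68321769  0.15600151  1.23284288
  0.68087954] [ 0.51891315 -0.20574604  0.354293  ] [-4.40022961e-04  5.08868592e-01  8.60844074e-01  2.06183873e-04] [-0.21370392 -0.68575905 -0.64175582]
```

View pics/w1.png

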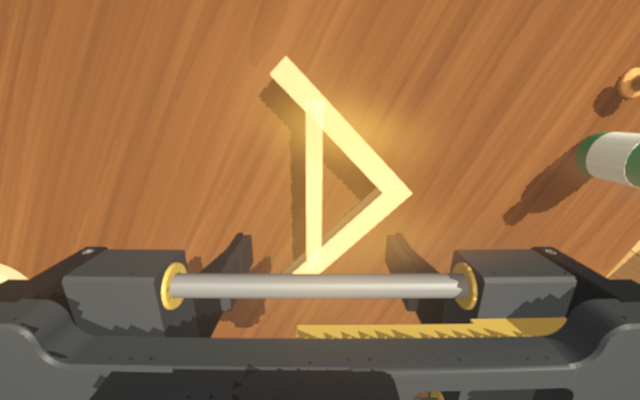

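The wrist view shows the brace upright, at columns 305–322 and rows 110–265. The square's corner is at (411,192), and the fingers straddle the brace on either side. Now I'll measure from near, including the height.

Run:
```python
from m import *
w=load("pics/w1.png");t=load("pics/top0.png");z=.03
h=cv2.cvtColor(w["pixels"],cv2.COLOR_BGR2HSV)
print(h[187,290:335:3,2],h[187,290:335:3,1])
E=edges(w,225)
U=line(w,E,(286,56),(411,192),z,6);D=line(w,E,(411,192),(330,262),z,6)
B1=line(w,E,(322,115),(322,255),z);B0=line(w,E,(306,115),(305,265),z)
for n,l in dict(U=U,D=D,B1=B1,B0=B0).items(): print(n,l[0].round(4),deg(l[1]).round(2),l[2])
c=cross(U,D); n=np.array([-B0[1][1],B0[1][0]])
print("corner",c,"bw",(B1[0]-B0[0])@n,"c-b",(c-(B1[0]+B0[0])/2)@n)
# corner height: pixels via line intersection in each image
def pl(E,a,b):
    a=np.array(a,float);b=np.array(b,float);L=np.linalg.norm(b-a);u=(b-a)/L;k=np.array([-u[1],u[0]])
    r=E-a;s=E[(abs(r@k)<4)&(r@u>.05*L)&(r@u<.95*L)]
    v=cv2.fitLine(s.astype(np.float32),cv2.DIST_HUBER,0,.01,.01).ravel().astype(float);return v[2:],v[:2]
pw=cross(pl(E,(286,56),(411,192)),pl(E,(411,192),(330,262)))
Et=edges(t);pt=cross(pl(Et,(392.5,207.5),(478,231)),pl(Et,(392.5,207.5),(368.4,293)))
print(pw,pt,tri(t,[pt],w,[pw]))
```

```text
[171 149 151 151 152 212 255 255 255 255 255 206 199 195 193] [160 163 160 162 164 136  75  76  76  75  77 152 158 156 157]
U [ 0.5104 -0.1227] -16.84 103
D [ 0.5998 -0.2018] -106.48 74
B1 [ 0.5302 -0.2184] -62.05 113
B0 [ 0.5135 -0.2256] -62.22 135
corner [ 0.61393661 -0.15400341] bw 0.01811827533176036 c-b 0.11319838461451352
[412.79093384 192.52313049] [391.73860397 206.61858331] [[ 0.62007248 -0.15527246  0.01707692  0.00114046]]
```

```bash
python3 -m inch '[[0.087,-0.002,0,-0.05,-0.013],[0.087,-0.002,0,-0.10,-0.013],[0.087,-0.002,0,-0.135,-0.013],[0.087,-0.002,0,-0.155,-0.013],[0.087,-0.002,0,-0.166,-0.013],[0.087,-0.002,0,-0.167,-0.013],[0.05,-0.002,0,-0.167,-0.013],[0.01,-0.002,0,-0.167,-0.013],[0.01,-0.002,0,-0.167,-0.013],[0.01,-0.002,0,-0.167,-0.013],[0.01,-0.002,0,-0.167,-0.013],[0.01,-0.002,0,-0.167,-0.013]]' 40
```

```text
time: 2.6
eef_pos: [0.5164, -0.2071, 0.188]
tool_rot: [0.0, 0.52, 0.854, 0.0]
force: [0.3, -0.1, 0.3]
grip_width: 0.538
grip_force: 0.0
```

```bash
python3 -m inch '[[0.01,0,0,0,0],[0.01,0,0,0,0],[0.01,0,0,0,0],[0.01,0,0,0,0],[0.01,0,0,0,0],[0.01,0,0,0,0],[0.01,0,0,0,0]]' 40
python3 - <<'E'
from h import *
s=get_state();print(s["grip_width"]*.087,s["grip_force"],s["eef_pos"],s["tool_rot"],s["force"])
E
```

```text
time: 3.3
eef_pos: [0.5162, -0.2071, 0.1877]
tool_rot: [-0.0, 0.52, 0.854, -0.0]
force: [-1.2, -0.1, 0.8]
grip_width: 0.206
grip_force: 39.9
0.017902617688193245 39.94123318232596 [ 0.51624042 -0.2071188   0.18771872] [-1.25207529e-04  5.20121601e-01  8.54092210e-01 -2.43965954e-05] [-1.21074728 -0.12670147  0.8423021 ]
```

```bash
python3 -m inch '[[0.01,0,0,0.02,0],[0.01,0,0,0.05,0],[0.01,0,0,0.08,0],[0.01,-0.01,0.02,0.09,0],[0.01,-0.02,0.06,0.09,-0.02],[0.01,-0.025,0.105,0.09,-0.05],[0.01,-0.03,0.15,0.09,-0.08],[0.01,-0.04,0.195,0.09,-0.1],[0.01,-0.045,0.24,0.09,-0.12],[0.01,-0.05,0.285,0.09,-0.14],[0.01,-0.055,0.32,0.09,-0.16],[0.01,-0.06,0.35,0.09,-0.18]]'
python3 -m inch '[[0.01,-0.005,0.04,0,0],[0.01,-0.0096,0.065,0,0],[0.01,-0.0096,0.0713,0,0],[0.01,-0.0096,0.0713,0,0],[0.01,-0.0096,0.0713,0,0]]'
python3 - <<'E'
from h import *
snap("wrist","pics/w2.png"); snap("top","pics/t2.png"); snap("side","pics/s2.png");s=get_state();print(s["q"],s["eef_pos"],s["tool_rot"],s["force"],s["grip_width"]*.087)
a=cv2.imread("pics/w2.png");b=cv2.imread("pics/t2.png")
cv2.imwrite("pics/c2.png",np.vstack([cv2.resize(a,(480,300)),cv2.resize(b[150:350,100:420],(480,300))]))
E
```

```text
time: 4.5
eef_pos: [0.4556, 0.1452, 0.2778]
tool_rot: [0.0, 0.594, 0.804, 0.0]
force: [0.9, 0.3, -3.1]
grip_width: 0.203
grip_force: 39.9
time: 5.0
eef_pos: [0.447, 0.2131, 0.2775]
tool_rot: [0.0, 0.595, 0.804, -0.0]
force: [-0.6, 0.5, -2.1]
grip_width: 0.203
grip_force: 39.9
[ 0.21082598  0.26253746 -0.82726755  1.91235129  0.22131881  1.06022986
 -0.4135757 ] [0.44711817 0.21299093 0.27763926] [ 1.79207792e-04  5.95488507e-01  8.03363772e-01 -2.35137998e-04] [-0.4752356  -0.23028043 -2.45712731] 0.017845647713891917
```

View pics/c2.png

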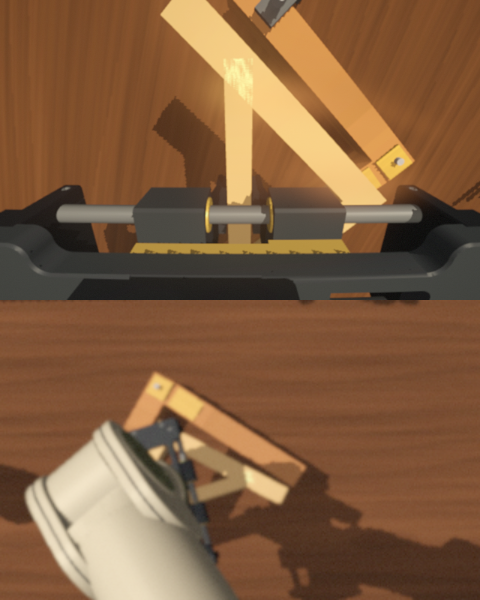

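The square is in the grip. In the wrist view its plate-side leg runs from crop (165,10) to (380,205), parallel to the plate, which runs from (260,15) to (410,160) with a gap between them. In the top view, the stud-side leg is clear of the stud. Measuring both in the wrist view.

Run:
```python
from m import *
w=load("pics/w2.png")
h=cv2.cvtColor(w["pixels"],cv2.COLOR_BGR2HSV); k=4/3
E=edges(w,200); Ec=cv2.Canny(cv2.GaussianBlur(w["pixels"],(3,3),0),40,120); Ec=np.argwhere(Ec)[:,::-1].astype(float)
L=line(w,Ec,(215*k,5*k),(360*k,175*k),.12,6)
P=line(w,Ec,(285*k,45*k),(352*k,128*k),.04,6)
P2=line(w,Ec,(315*k,30*k),(403*k,138*k),.04,6)
for n,l in dict(L=L,P=P,P2=P2).items(): print(n,l[0].round(4),deg(l[1]).round(2),l[2])
nn=lambda l:np.array([-l[1][1],l[1][0]])
print("P2-P",(P2[0]-P[0])@nn(P)," L to P2 at mid",(P2[0]-L[0])@nn(P2))
top0=np.array([.5154,.3007]);print("top plate line vs wrist P2 dist",(P2[0]-top0)@nn(P2))
v=w["pixels"].copy()
for a,b,c in(((215*k,5*k),(360*k,175*k),(255,0,0)),((285*k,45*k),(352*k,128*k),(0,255,0)),((315*k,30*k),(403*k,138*k),(0,0,255))): cv2.line(v,tuple(map(int,a)),tuple(map(int,b)),c,1)
cv2.imwrite("pics/w2b.png",cv2.resize(v[:290,180:580],(800,580)))
```

```text
Traceback (most recent call last):
  File "m.py", line 12, in line
    v=cv2.fitLine(s.astype(np.float32),cv2.DIST_HUBER,0,.01,.01).ravel()
      ~~~~~~~~~~~^^^^^^^^^^^^^^^^^^^^^^^^^^^^^^^^^^^^^^^^^^^^^^^
cv2.error: OpenCV(4.12.0) /io/opencv/modules/imgproc/src/linefit.cpp:50: error: (-215:Assertion failed) count > 0 in function 'fitLine2D_wods'
```

Run:
```python
from h import *
v=cv2.imread("pics/w2.png"); cv2.imwrite("pics/w2b.png",cv2.resize(v[:290,180:580],(800,580)))
```

```text
(no output)
```

View pics/w2b.png

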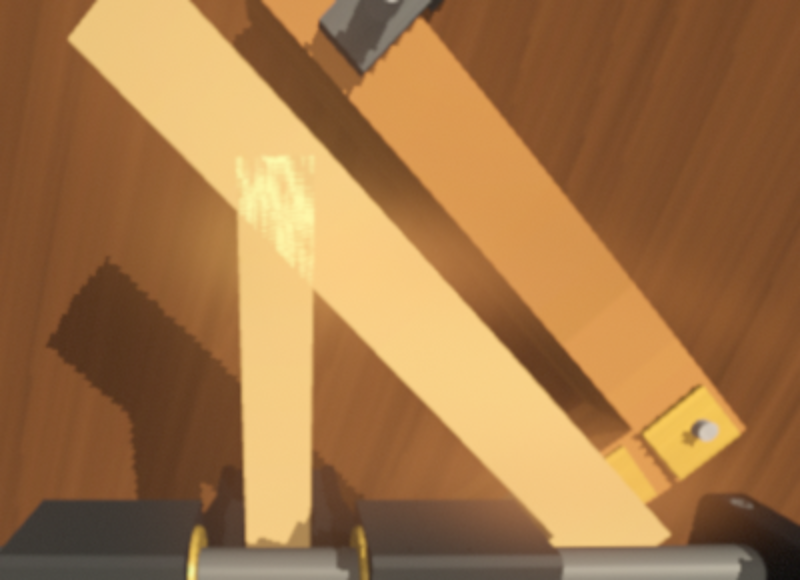

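The crop shows the plate's inner top edge clearly, from (355,95) to (630,430), and the leg's outer edge from (190,0) to (670,535). The inside corner is near (632,432).

Run:
```python
from m import *
w=load("pics/w2.png")
Ec=cv2.Canny(cv2.GaussianBlur(w["pixels"],(3,3),0),30,90); Ec=np.argwhere(Ec)[:,::-1].astype(float)
L=line(w,Ec,(275,0),(515,267),.12,5)
P=line(w,Ec,(357,47),(495,215),.04,5)
P2=line(w,Ec,(395,10),(550,212),.04,5)
for n,l in dict(L=L,P=P,P2=P2).items(): print(n,l[0].round(4),deg(l[1]).round(2),l[2])
nn=lambda l:np.array([-l[1][1],l[1][0]])
print("P2-P",(P2[0]-P[0])@nn(P)," L to P",(P[0]-L[0])@nn(P))
top0=np.array([.5154,.3007]);print("top plate line vs wrist",(P[0]-top0)@nn(P))
fc=onz(w,[(495.5,216)],.04); print("fc",fc)
T0=load("pics/top0.png");print("tri fc",tri(T0,[(212,220.5)],w,[(495.5,216)]))
```

```text
L [0.4898 0.28  ] -27.79 454
P [0.5051 0.304 ] -28.06 274
P2 [0.5346 0.3284] -28.0 322
P2-P 0.03536007049226164  L to P 0.028399426489638557
top plate line vs wrist -0.0019049249460700991
fc [[0.58874913 0.25831822 0.04      ]]
tri fc [[0.59038344 0.2546618  0.0345995  0.00715211]]
```

```bash
python3 -m inch '[[0.01,0,0,-0.03,0],[0.01,0,0,-0.06,0],[0.01,0,0,-0.08,0],[0.01,0,0,-0.086,0],[0.01,0,0,-0.088,0],[0.01,0,0,-0.09,0],[0.01,0,0,-0.09,0],[0.01,0,0,-0.09,0]]'
```

```text
time: 5.95
eef_pos: [0.4471, 0.2144, 0.1886]
tool_rot: [0.0, 0.595, 0.804, 0.001]
force: [0.1, -0.6, -2.7]
grip_width: 0.203
grip_force: 39.9
```

```bash
python3 -m inch '[[0.01,0,0,-0.001,0],[0.01,0.003,0.005,-0.001,0],[0.01,0.006,0.011,-0.001,0],[0.01,0.009,0.016,-0.001,0],[0.01,0.0105,0.0195,-0.001,0],[0.01,0.0118,0.022,-0.001,0],[0.01,0.0118,0.022,-0.001,0],[0.01,0.0118,0.022,-0.001,0]]'
```

```text
time: 6.75
eef_pos: [0.4591, 0.2356, 0.1877]
tool_rot: [0.001, 0.595, 0.804, -0.0]
force: [-2.2, -6.0, 9.7]
grip_width: 0.205
grip_force: 40.0
```

```bash
python3 -m inch '[[0.01,0,0,0.0006,0],[0.01,0,0,0.0006,0],[0.01,0.0005,0.001,0.0006,0],[0.01,0.001,0.002,0.0006,0],[0.01,0.001,0.002,0.0006,0]]'
python3 -m inch '[[0.01,0.0005,0.0009,0,0],[0.01,0.0005,0.0009,0,0],[0.01,0.0005,0.0009,0,0]]'
```

```text
time: 7.25
eef_pos: [0.4595, 0.2375, 0.1877]
tool_rot: [0.0, 0.595, 0.804, -0.001]
force: [-4.1, -6.5, 9.2]
grip_width: 0.204
grip_force: 40.0
time: 7.55
eef_pos: [0.4601, 0.2386, 0.1877]
tool_rot: [0.0, 0.595, 0.804, -0.001]
force: [-3.6, -6.1, 8.4]
grip_width: 0.198
grip_force: 40.0
```

```bash
python3 -m inch '[[0.01,0,0,0.0005,0],[0.01,0,0,0.001,0],[0.01,0.0005,0.0009,0.001,0],[0.01,0.0005,0.0009,0.001,0]]'
python3 -m inch '[[0.01,0.0005,0.0009,0,0],[0.01,0.0005,0.0009,0,0],[0.01,0.0005,0.0009,0,0]]'
```

```text
time: 7.95
eef_pos: [0.4601, 0.2393, 0.1879]
tool_rot: [-0.0, 0.595, 0.804, -0.001]
force: [-3.5, -6.6, 1.5]
grip_width: 0.202
grip_force: 40.0
time: 8.25
eef_pos: [0.4604, 0.2396, 0.1879]
tool_rot: [-0.0, 0.595, 0.804, -0.002]
force: [-7.5, -10.6, 7.1]
grip_width: 0.202
grip_force: 40.0
```

```bash
python3 -m inch '[[0.01,0.0018,-0.0009,0,0],[0.01,0.0035,-0.0019,0,0],[0.01,0.0053,-0.0028,0,0],[0.01,0.0071,-0.0038,0,0],[0.01,0.0088,-0.0047,0,0],[0.01,0.0106,-0.0056,0,0],[0.01,0.0124,-0.0066,0,0],[0.01,0.0141,-0.0075,0,0],[0.01,0.0159,-0.0085,0,0],[0.01,0.0177,-0.0094,0,0],[0.01,0.0177,-0.0094,0,0]]'
```

```text
time: 9.35
eef_pos: [0.4687, 0.2363, 0.1873]
tool_rot: [-0.008, 0.591, 0.806, -0.008]
force: [-59.0, 0.9, 46.1]
grip_width: 0.206
grip_force: 39.7
```

```bash
python3 -m inch '[[0.01,-0.004,0.002,0.0005,0],[0.01,-0.008,0.004,0.001,0],[0.01,-0.0105,0.0055,0.001,0],[0.01,-0.0105,0.0055,0.001,0]]'
python3 - <<'E'
from h import *
for n in("wrist","top","side"): snap(n,f"pics/{n}3.png")
a=cv2.imread("pics/wrist3.png");b=cv2.imread("pics/top3.png");c=cv2.imread("pics/side3.png")
print(get_state()["force"],get_state()["eef_pos"])
cv2.imwrite("pics/c3.png",np.hstack([np.vstack([cv2.resize(a[:290,180:580],(400,290)),cv2.resize(b[190:300,150:310],(400,290))]),cv2.resize(c[190:400,150:400],(400,580))]))
E
```

```text
time: 9.75
eef_pos: [0.4667, 0.2363, 0.1881]
tool_rot: [-0.001, 0.594, 0.804, -0.002]
force: [-6.0, -4.9, -2.8]
grip_width: 0.199
grip_force: 39.9
[-5.94463679 -6.01327085 -2.58589566] [0.46672012 0.23627732 0.1880284 ]
```

View pics/c3.png

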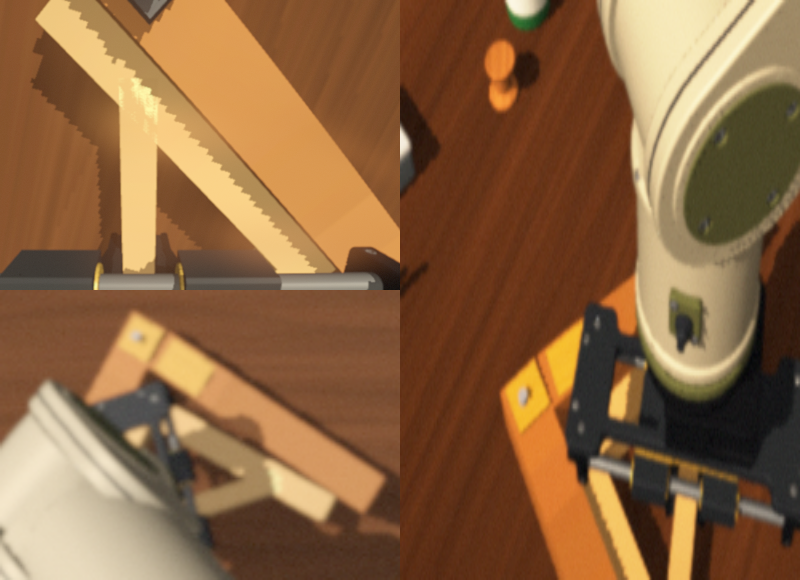

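The views show the leg flush on the plate and the stud leg not yet touching the stud. The jam came from downward load: about 48 N on the bench, and friction accounts for the sideways force. I'll slide with the vertical load taken off.

```bash
python3 -m inch '[[0.01,0,0,0.0005,0],[0.01,0.0009,-0.0005,0.0005,0],[0.01,0.0018,-0.0009,0.0005,0],[0.01,0.0026,-0.0014,0.0005,0],[0.01,0.0035,-0.0019,0.0005,0],[0.01,0.0035,-0.0019,0.0005,0]]'
python3 -c "
from h import *;s=get_state();print(s['force'],s['ft_torque'],s['eef_pos'])"
```

```text
time: 10.5
eef_pos: [0.4698, 0.2347, 0.1884]
tool_rot: [-0.001, 0.594, 0.804, -0.003]
force: [-9.3, -4.8, -2.6]
grip_width: 0.205
grip_force: 39.9
[-9.30847821 -4.75450428 -2.61667403] [-0.94000667  1.73736382  0.05889105] [0.46981625 0.23468112 0.18839991]
```

```bash
python3 -m inch '[[0.01,0.0009,-0.0005,0,0],[0.01,0.0018,-0.0009,0,0],[0.01,0.0026,-0.0014,0,0],[0.01,0.0035,-0.0019,0,0],[0.01,0.0044,-0.0024,0,0],[0.01,0.0053,-0.0028,0,0],[0.01,0.0062,-0.0033,0,0],[0.01,0.0071,-0.0038,0,0],[0.01,0.0071,-0.0038,0,0]]'
python3 -c "
from h import *;s=get_state();print(s['force'],s['ft_torque'],s['eef_pos'])"
```

```text
time: 11.4
eef_pos: [0.4768, 0.2309, 0.1884]
tool_rot: [-0.002, 0.594, 0.804, -0.003]
force: [-9.7, -3.7, -2.5]
grip_width: 0.204
grip_force: 39.9
[-9.68288315 -3.70741478 -2.53329695] [-0.91156824  1.87608366  0.05087283] [0.47684832 0.23093016 0.18835083]
```

```bash
python3 -m inch '[[0.01,0.0009,-0.0005,0,0],[0.01,0.0018,-0.0009,0,0],[0.01,0.0026,-0.0014,0,0],[0.01,0.0035,-0.0019,0,0],[0.01,0.0044,-0.0024,0,0],[0.01,0.0053,-0.0028,0,0],[0.01,0.0053,-0.0028,0,0]]'
python3 -c "
from h import *;s=get_state();print(s['force'],s['ft_torque'],s['eef_pos'])"
```

```text
time: 12.1
eef_pos: [0.4821, 0.2282, 0.1883]
tool_rot: [-0.002, 0.594, 0.804, -0.003]
force: [-9.2, -4.2, -2.7]
grip_width: 0.203
grip_force: 39.9
[-9.23564247 -4.19022256 -2.74742603] [-0.78839684  1.96317714 -0.03854657] [0.48206485 0.2281885  0.18832654]
```

```bash
for i in 1 2; do python3 -m inch '[[0.01,0.0009,-0.0005,0,0],[0.01,0.0018,-0.0009,0,0],[0.01,0.0018,-0.0009,0,0]]' | grep -E 'eef|force:'
python3 -c "
from h import *;s=get_state();print(s['force'],s['ft_torque'],s['eef_pos'])"; done
```

```text
eef_pos: [0.4833, 0.2277, 0.1883]
force: [-13.6, -3.5, -0.3]
grip_force: 39.9
[-13.559259    -3.47545853  -0.30062392] [-7.08165135e-01  2.66586003e+00 -2.79483786e-04] [0.48327754 0.22765446 0.18829216]
eef_pos: [0.4838, 0.2276, 0.1881]
force: [-20.4, -2.5, 4.7]
grip_force: 39.9
[-20.38803907  -2.4822544    4.65469348] [-0.4280869   4.0135594  -0.03672467] [0.48379423 0.2275777  0.18811588]
```

Run:
```python
from m import *
t=snap("top","pics/top4.png"); snap("wrist","pics/w4.png")
h=cv2.cvtColor(t["pixels"],cv2.COLOR_BGR2HSV)
E=edges(t)
S2=line(t,E,(216,204),(305,257),.04,7)
print("stud outer",S2[0],deg(S2[1]),S2[2],"angle", np.radians(deg(S2[1])-(16.94-135)))
b=t["pixels"];a=cv2.imread("pics/w4.png")
cv2.imwrite("pics/c4.png",np.vstack([cv2.resize(b[195:285,190:320],(780,360),interpolation=2),cv2.resize(a[:290],(530,240))[:,:] if 0 else cv2.copyMakeBorder(cv2.resize(a[:290],(530,240)),0,0,0,250,0)]))
```

```text
stud outer [0.56626505 0.14156231] -118.29756013352176 82 angle -0.004146206501431957
```

View pics/c4.png

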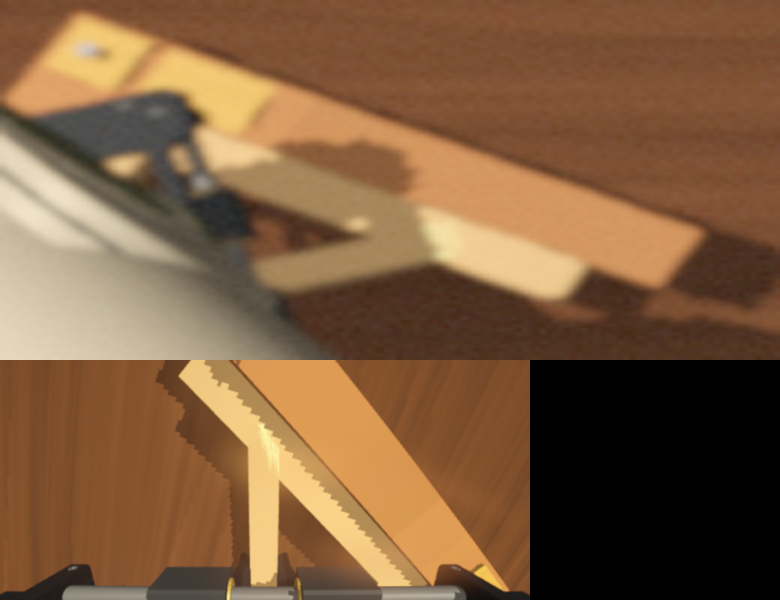

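```bash
python3 -m inch '[[0.01,0,0,0.0005,0],[0.01,0.0009,-0.0005,0.0008,0],[0.01,0.0013,-0.0007,0.0008,0],[0.01,0.0013,-0.0007,0.0008,0],[0.01,0.0013,-0.0007,0.0008,0]]'
python3 - <<'E'
from m import *
s=get_state();print(s['force'],s['ft_torque'],s['eef_pos'],s['tool_rot'])
t=snap("top","pics/top5.png");S2=line(t,edges(t),(216,204),(305,257),.04,7)
print("angle", np.radians(deg(S2[1])-(16.94-135)),S2[0])
E
```

```text
time: 13.3
eef_pos: [0.4843, 0.2272, 0.1884]
tool_rot: [-0.004, 0.593, 0.805, -0.004]
force: [-22.5, -0.2, 1.1]
grip_width: 0.207
grip_force: 39.9
[-22.47608708  -0.23074684   1.09345022] [-0.05706264  4.53551018  0.04200076] [0.48426033 0.22716077 0.18837082] [-0.00396349  0.59328705  0.80496927 -0.00438682]
angle -0.0009209995512323801 [0.56139094 0.13172579]
```

```bash
python3 -m inch '[[0.01,0.0003,0.0005,-0.0001,0],[0.01,0.0007,0.0008,-0.0002,0],[0.01,0.0007,0.0008,-0.0003,0],[0.01,0.0007,0.0008,-0.0003,0],[0.01,0.0007,0.0008,-0.0003,0],[0.01,0.0007,0.0008,-0.0003,0]]' 50
python3 - <<'E'
from m import *
s=get_state();print(s['force'],s['ft_torque'],s['eef_pos'],s['tool_rot'])
t=snap("top","pics/top6.png");E=edges(t);S2=line(t,E,(216,204),(305,257),.04,7)
print("angle", np.radians(deg(S2[1])-(16.94-135)),S2[0])
w=snap("wrist","pics/w6.png")
cv2.imwrite("pics/c6.png",np.vstack([cv2.resize(t["pixels"][195:285,190:320],(780,360),interpolation=2),cv2.resize(w["pixels"][:200,200:590],(780,230))[:,:]]))
E
```

```text
time: 13.95
eef_pos: [0.4845, 0.2276, 0.188]
tool_rot: [-0.004, 0.593, 0.805, -0.005]
force: [-27.0, -4.9, 6.8]
grip_width: 0.206
grip_force: 50.0
[-27.02286616  -4.88130061   6.76267726] [-0.7421372   5.35014665  0.06396229] [0.48448508 0.2275793  0.18804719] [-0.00404905  0.59331025  0.80494504 -0.00547936]
angle -0.0005309344105222853 [0.56906527 0.14605305]
```

View pics/c6.png

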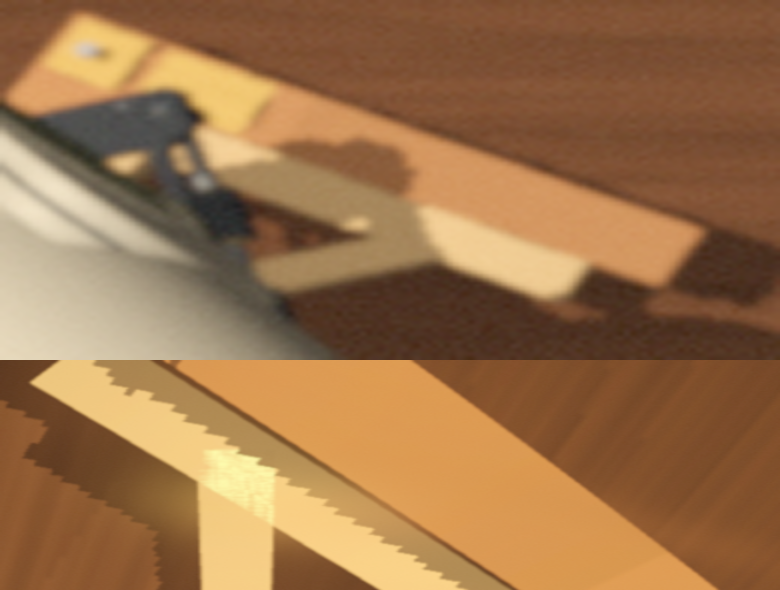

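The stud-side leg lies along the stud and the stud is square within about 0.001 rad. The plate-side leg runs parallel and tight along the plate, with about 20 N on each face. I'm handing it in.

```bash
python3 -c "
from station import sign_off; print(sign_off())"
```

```text
the job is handed in; nothing more can be done
None
```

The square is seated in the corner with both legs against their faces and the stud within about 0.001 rad of square; I handed the job in at about 14 s, still gripping at 50 N and pushing about 17 N on the plate and 21 N on the stud, after one earlier slide jammed at a peak reading of about 75 N at the wrist before I backed off.

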